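Close the lint drawer and switch the dryer on

TASK

Push the lint collector's open filter drawer fully home, and only then switch the dryer on by pushing the raised, green-dotted end of the red rocker down until it snaps over. Push gently throughout: the drawer, the boxes and the rockers break at more than 22 N, and the rocker's height is different every time, so feel for it. Leave the grey rocker off and everything else on the counter where it stands.

Things in the scene. Friction and masses are not known exactly. Their poses are not given: they have to be found in the camera images.
- lint_unit: fixed white lint collector, 200 (x) x 240 (y) x 85 mm, closed on top; the drawer slides in its front. Origin: centre of its underside, on the counter; its front looks to its -x, the drawer closes towards its +x. Anything that pushes it or its drawer harder than 22 N breaks it
- drawer_face (a point): centre of the drawer's grey front face (208 mm wide, 60 tall, lower edge 14 mm above the counter, small blue plate in the middle), 44 mm above the counter; its x axis points into the collector, the way the drawer is pushed. At home it stands 20 mm before the collector's front. The front sits on rubber mounts and yields 1 mm per 3 N
- lint_drawer (a joint): how far the drawer is out, m: 0 = home against a hard stop, 0.09 = fully out; starts 0.03 to 0.075 out. It rubs with about 4 N, more when pushed fast (15 N per m/s), and stays where it is left
- dry_switch: the dryer's switch: fixed white box 130 x 90 x 60 mm with a red rocker on top. Origin: centre of its underside, on the counter. x runs along the rocker from its green-dotted ON end (at -x) to the other end, y along its hinge, z up. The hinge lies above the origin, 82 to 106 mm over the counter: THIS HEIGHT DIFFERS EACH TIME AND IS NOT REPORTED, feel for it (it does not yield). Breaks at 22 N
- dry_rocker (a joint): red rocker, rad: 0 off (ON end up, its top edge 13 mm over the hinge), 0.56 on. Plate 60 x 34 x 10 mm, hinged at its middle. Over-centre spring with a hard stop each way: tipping takes about 8 N at the plate's end, 11 N at 20 mm from the hinge, nothing once level (0.28; the end is then 8 mm lower); past that it snaps on by itself and following it down loads the stop
- fan_switch: the fan's switch, to be left alone: the same box and rocker as dry_switch, but the rocker is grey; same axes and limits
- fan_rocker (a joint): grey rocker, rad: 0 off, 0.56 on; otherwise like dry_rocker. Starts off and stays off
- detergent: loose bystander: blue detergent bottle, 76 mm across, 210 mm tall; origin at its underside
- softener: loose bystander: green softener jar, 70 mm across, 170 mm tall; origin at its underside
- dosing_cup: loose bystander: white dosing cup on the collector, 60 mm across, 50 mm tall; origin at its underside
- lint_brush: loose bystander: brush lying on the collector; origin at its underside
- mug: loose bystander: blue mug, 80 mm across, 90 mm tall; origin at its underside
- starch_can: loose bystander: starch can, 56 mm across, 160 mm tall; origin at its underside

How it is judged (in metres and radians):
On the way, in this order (a step that is already met when the one before it is completed fails the run):
1. the drawer is home (within 2 mm) while the red rocker is still off (value of joint lint_drawer below 0.002 m and value of joint dry_rocker below 0.2 rad), for 0.2 s.
2. the red rocker has snapped over to on (value of joint dry_rocker above 0.5 rad), for 0.2 s.
At the end, for the whole second after the job is handed in: the drawer is home within 3 mm, the red rocker is fully on (above 0.5 rad), the grey rocker is off (below 0.06 rad), and every loose thing stands upright within 20 mm of where it was (value of joint lint_drawer below 0.003 m and value of joint dry_rocker above 0.5 rad and value of joint fan_rocker below 0.06 rad and distance of each of detergent, softener, dosing_cup, lint_brush, mug, starch_can from where it was at the start of the episode below 0.02 m and angle between each of detergent, softener, dosing_cup, mug, starch_can's own z axis and vertical below 0.3 rad); the robot touches nothing.
It fails at once if the lint collector or its drawer is pushed harder than 22 N (contact force between anything else and lint_unit above 22 N).
It fails at once if the dryer's switch is pushed harder than 22 N (contact force between anything else and dry_switch above 22 N).
It fails at once if the fan's switch is pushed harder than 22 N, or switched on (contact force between anything else and fan_switch above 22 N or value of joint fan_rocker above 0.28 rad).
It fails at once if the red rocker is on while the drawer is out by more than 5 mm (value of joint dry_rocker above 0.4 rad and value of joint lint_drawer above 0.005 m).
It also fails if it takes over 56 s, if anything falls off the work surface, if the arm or the gripper's body presses on something with over 40 N, if the wrist force passes 120 N, or if a joint passes its speed limit or range.

ROBOT

A 6-joint arm with a two-finger parallel gripper is mounted at the origin on the work surface. World frame = base frame: x ahead of the robot, y to its left, z up, the work surface at z = 0. Lengths are in m, angles in degrees, forces in N, time in s.
With the tool pointing down it reaches from about 0.4 to 0.825 m from the base axis. Payload 7 kg.
Tool frame: the origin (TCP) lies at the very end of the fingers, on their centre line; the grasp point (between the pads) lies 19 mm behind it; z points along the fingers, y is the line along which they close (so a half turn about z gives the same grasp; the last joint's range is limited). The gripper opens to 88 mm and grips with 3 to 60 N. Pads are 19 mm wide; open, the fingers measure 130 mm over their backs; the gripper's body (78 mm by 193 mm) begins 47 mm behind the grasp point.
Start: joints at [-56.832, 20.546, 0.682, 0, -70.136, -16.507], TCP at [0.194, -0.647, 0.227] pointing down, gripper open.
Joint ranges: [-176.03, 176.03], [-82.01, 121.73], [-58.28, 71.71], [-173.87, 95.51], [-174.79, -0.11], [-173.66, 173.66]. Speed limits (degrees/s): [136.94, 136.94, 172.46, 180, 180, 180].

INTERFACE

Orientations are given as [roll, pitch, yaw] about the fixed x, y, z axes, in that order (R = Rz(yaw) Ry(pitch) Rx(roll)).
In Python, from plant import get_state, capture, close_job, regions_of gives the robot as it stands.
- The arm moves only by the tool jog_arm, never from a script. Its argument "moves" is a list of rows, each a list of 3 entries, a list of its own where there are three numbers: the shift along the tool's x, y, z in cm, then the turn about the tool's z in degrees, then the finger opening in cm, from 0 to 8.76. A call has 1 to 12 rows; each row shifts and turns the commanded pose from where the row before left it, along the tool's axes as they then stand; what a row does not reach is not made up. A row lasts 1/8 s, in which the tool goes at most 62.5 mm and 10.7 degrees, less where a joint would pass 70% of its speed; a pose out of reach is approached as far as the arm can. A call is refused whole if a number of a shift passes 6.25 or a number of a turn 10.7, either way. A call with a gripper value outside its range is refused whole. The fingers move at their own pace and stop on an object; "newtons" is the grip in N (left out, the last holds). Time passes only in rows, so rows that do not move let the fingers close. It gives the time, the measured TCP pose, the force, the opening and the grip force at its end, in the units of the state.
- get_state(): the state, without advancing time (a new reading comes with each control period).
- capture(name): name is "scene" or "top" or "wrist"; returns a dict with "pixels" (400x640x3 uint8, blue, green, red), "mtx" (3x3 intrinsics, pixels), "world_from_camera" (4x4, takes a point from camera to world coordinates); the wrist camera has in their place "hand_eye" (4x4, takes a point from camera to tool coordinates, whose origin is the TCP and whose axes are the flange's). Camera axes: x right, y down, z forward; pixel columns grow to the right and rows downward; lengths in m; the calibration is good to about 2 mm. A picture is of the moment at which its call begins: read the wrist's pose just before it. There is no depth.
- close_job(): hands the job in; it is judged then, once.
Trained networks look in a picture, given as the dict that the camera call returned (one of the last four; its "shot" number tells which), for a name from the list of things; names that differ only in an ending like _2 or _b are one class to them, and where a whole thing is asked for, a point or a joint stands for the part that bears it (a point fixed in the world has none). Each returns a list of dicts, best first, with "confidence" (0 to 1); they miss things now and then, are a little off and sometimes report something else, mostly with a low value. They report only what shows in the picture. A call takes as long as a camera call.
- regions_of(picture, thing): "pixels" (400x640 bool, what is visible of it) and "pixel" ([column, row] in pixels, amid what is visible of it).
The state is a dict: "time_s": time; "joints": joint angles; "qd": joint speeds; "joint_torque": joint torques, N m; "tcp_pos": TCP position; "eef_rot": TCP orientation; "contact_force": force on the tool from outside, world axes, zero at the start; "moment": the same for the moment, N m; "gripper_width": finger opening in m; "gripper_force": force on a finger pad.
Only numpy, scipy, OpenCV 4.12 (cv2) and the standard library are available. Lean on these libraries where they do the work, as an engineer would, in place of code of your own. Each camera call takes 0.05 s, during which the arm holds its last target. There are 200 camera calls.

## Working session

There is one attempt and no reset: what is moved stays moved. The work goes in short steps, Python scripts to look and compute and a tool call to move; the robot and the scene stay as the last step left them, time stands still between calls to the robot, and variables do not carry over. Pictures are saved under pics/ and viewed, at most 10 in all, crops included, and the job is handed in when it is done.

Besides the shell and the picture viewer there is one more tool, called after "Request:" as name([rows], argument=value, ...), one row to a line, values as JSON. jog_arm: Moves the arm, as the interface text tells. Its arguments: {"type":"object","properties":{"moves":{"type":"array"},"newtons":{"type":"number"}},"required":["moves"]}

```bash
mkdir -p pics; cat > h.py <<'E'
import numpy as np, cv2
from plant import get_state, capture, close_job, regions_of
def ray(p,px):
    M=np.array(p["world_from_camera"]);K=np.array(p["mtx"])
    d=M[:3,:3]@np.linalg.inv(K)@np.array([px[0],px[1],1.]);return M[:3,3],d/np.linalg.norm(d)
def atz(p,px,z):
    o,d=ray(p,px);return o+d*(z-o[2])/d[2]
def tri(rs):
    A=sum(np.eye(3)-np.outer(d,d) for o,d in rs);b=sum((np.eye(3)-np.outer(d,d))@o for o,d in rs)
    return np.linalg.solve(A,b)
E
python3 - <<'E'
from h import *
for n in("scene","top"):
    p=capture(n);cv2.imwrite(f"pics/{n}1.png",p["pixels"])
    print(n,np.round(np.array(p["world_from_camera"]),3).tolist(),np.round(p["mtx"],1).tolist())
    for t in["lint_unit","drawer_face","lint_drawer","dry_switch","dry_rocker","fan_switch","fan_rocker","detergent","softener","dosing_cup","lint_brush","mug","starch_can"]:
        try:
            for r in regions_of(p,t)[:2]: 
                ys,xs=np.nonzero(r["pixels"]);print(t,round(r["confidence"],2),np.round(r["pixel"]),xs.min(),xs.max(),ys.min(),ys.max(),np.round(atz(p,r["pixel"],.08),3))
        except Exception as e: print(t,e)
s=get_state();print(s)
E
```

```text
scene [[0.871, 0.38, -0.311, 0.993], [0.491, -0.695, 0.526, -0.705], [-0.016, -0.611, -0.792, 1.153], [0.0, 0.0, 0.0, 1.0]] [[482.9, 0.0, 322.5], [0.0, 482.9, 193.7], [0.0, 0.0, 1.0]]
lint_unit 0.59 [335. 212.] 276 404 164 273 [ 0.633 -0.03   0.08 ]
drawer_face 0.57 [298. 199.] 275 317 164 227 [ 0.521 -0.042  0.08 ]
lint_drawer 0.75 [305. 201.] 275 333 164 231 [ 0.54  -0.038  0.08 ]
lint_drawer 0.2 [338. 212.] 275 405 163 274 [ 0.64  -0.029  0.08 ]
dry_switch 0.84 [342. 128.] 316 362 104 148 [0.498 0.265 0.08 ]
dry_rocker 0.64 [340. 111.] 331 348 103 118 [0.456 0.327 0.08 ]
dry_rocker 0.29 [305. 198.] 276 331 164 231 [ 0.536 -0.031  0.08 ]
fan_switch 0.62 [223. 259.] 194 257 236 282 [ 0.454 -0.299  0.08 ]
fan_rocker 0.6 [219. 247.] 207 232 238 257 [ 0.421 -0.275  0.08 ]
detergent 0.64 [380. 125.] 367 392 94 153 [0.597 0.333 0.08 ]
softener 0.57 [273. 291.] 257 289 262 317 [ 0.612 -0.311  0.08 ]
dosing_cup 0.87 [374. 189.] 364 385 175 200 [0.69  0.092 0.08 ]
lint_brush 0.86 [376. 221.] 359 390 202 252 [ 0.742 -0.005  0.08 ]
lint_brush 0.49 [333. 210.] 275 404 163 273 [ 0.625 -0.029  0
[... 1342 characters left out ...]
63  0.08 ]
{'time_s': 1.4, 'joints': array([-5.68308558e+01,  2.05459210e+01,  6.82798450e-01, -3.92645906e-05,
       -7.01359038e+01, -1.65065284e+01]), 'qd': array([ 0.00420564, -0.02988816, -0.02474855, -0.05731439, -0.0401226 ,
       -0.0369438 ]), 'joint_torque': array([-6.08337577e-04, -5.82378531e+01,  2.93293315e+01,  7.00253829e+00,
        1.22614260e-02, -7.56240502e-05]), 'tcp_pos': array([ 0.19352257, -0.64664867,  0.22657247]), 'eef_rot': array([-1.79999077e+02,  3.12034972e-04, -1.63337397e+02]), 'contact_force': array([ 0.06037329, -0.43368978, -0.78437362]), 'moment': array([ 0.01093715, -0.0245054 ,  0.00700134]), 'gripper_force': 0.0, 'gripper_width': 0.0872908513504426}
```

```bash
python3 - <<'E'
import cv2
a=cv2.imread("pics/top1.png")[110:270,150:500];b=cv2.imread("pics/scene1.png")
cv2.imwrite("pics/t1c.png",cv2.resize(a,None,fx=2.25,fy=2.25,interpolation=cv2.INTER_CUBIC))
E
```

```text
(no output)
```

View pics/t1c.png

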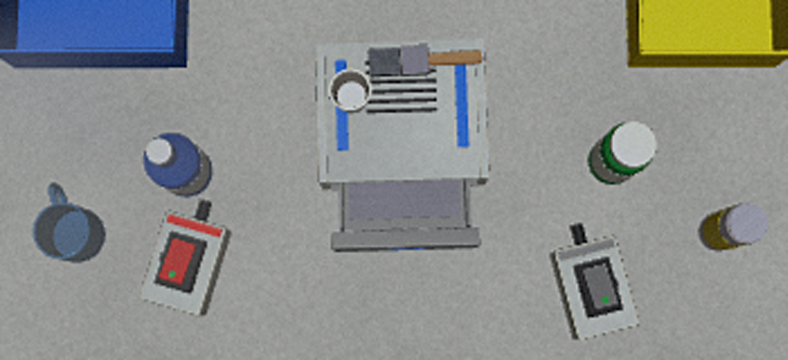

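View pics/scene1.png

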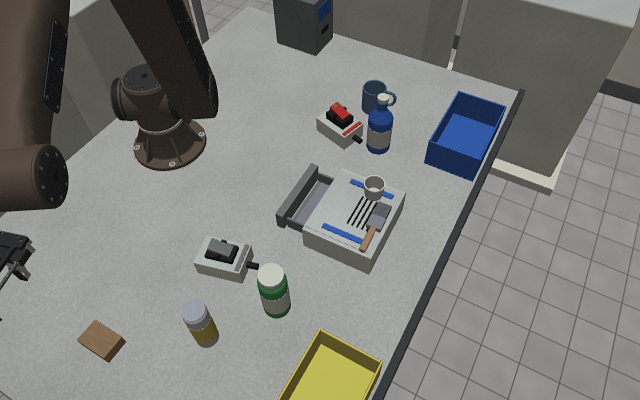

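The top view crop shows the red switch at crop (185,262) with its green dot at (172,274). The drawer is open, with its front at about (405,240). The grey switch is at (597,290). The bottle stands just behind the red switch. In the scene view, the path ahead of the drawer is free.

```bash
python3 - <<'E'
from h import *
p=capture("top");q=capture("scene")
c=lambda x,y:(150+x/2.25,110+y/2.25)
f=lambda n,x,y,z:print(n,np.round(atz(p,c(x,y),z),3))
f("face topL",332,247,.074);f("face topR",480,245,.074)
f("unit FL",319,185,.085);f("unit FR",488,185,.085);f("unit BL",318,42,.085);f("unit BR",486,42,.085)
for n,x,y in[("boxNL",143,297),("boxFL",165,213),("boxNR",205,315),("boxFR",230,232)]:f(n,x,y,.06)
for z in(.095,.119):f("dot",172,274,z)
def R(pic,t): r=regions_of(pic,t)[0];return r["pixels"],r["confidence"]
for t in("dry_rocker","dry_switch","fan_switch","lint_unit","drawer_face"):
    m,cf=R(p,t);print(t,cf,cv2.minAreaRect(np.argwhere(m)[:,::-1].astype(np.float32)))
# dot triangulation by colour within the rocker
def green(pic,t):
    m,_=R(pic,t);m=cv2.dilate(m.astype(np.uint8),np.ones((5,5)))>0
    i=pic["pixels"].astype(int);g=m&(i[...,1]>i[...,2]+25)&(i[...,1]>i[...,0]+25)
    a=np.argwhere(g)[:,::-1];print("green n",len(a));return a.mean(0)
def red(pic,t):
    m,_=R(pic,t);m=cv2.dilate(m.astype(np.uint8),np.ones((7,7)))>0
    i=pic["pixels"].astype(int);g=(m&(i[...,2]>i[...,1]+60)).astype(np.uint8)
    a=np.argwhere(g)[:,::-1];print("red n",len(a));return a.mean(0),cv2.minAreaRect(a.astype(np.float32))
try:
    a,b=green(p,"dry_rocker"),green(q,"dry_rocker");print("dot",a,b,tri([ray(p,a),ray(q,b)]))
except Exception as e:print(e)
a,ra=red(p,"dry_rocker");b,rb=red(q,"dry_rocker");print(ra,rb,"red c",tri([ray(p,a),ray(q,b)]))
for t in("mug","detergent"):
    print(t,tri([ray(x,regions_of(x,t)[0]["pixel"]) for x in(p,q)]))
E
```

```text
face topL [0.487 0.097 0.074]
face topR [ 0.49  -0.111  0.074]
unit FL [0.574 0.115 0.085]
unit FR [ 0.573 -0.123  0.085]
unit BL [0.779 0.118 0.085]
unit BR [ 0.779 -0.122  0.085]
boxNL [0.418 0.364 0.06 ]
boxFL [0.537 0.336 0.06 ]
boxNR [0.392 0.276 0.06 ]
boxFR [0.509 0.242 0.06 ]
dot [0.448 0.317 0.095]
dot [0.447 0.312 0.119]
dry_rocker 0.51 ((227.90000915527344, 225.80001831054688), (11.067971229553223, 18.657434463500977), 18.434947967529297)
dry_switch 0.78 ((233.34344482421875, 222.7010498046875), (30.424049377441406, 49.81192398071289), 17.354022979736328)
fan_switch 0.7 ((412.0377502441406, 233.13209533691406), (50.27396011352539, 29.669878005981445), 74.05460357666016)
lint_unit 0.88 ((328.5390625, 174.55410766601562), (93.4544448852539, 75.57781219482422), 87.87889862060547)
drawer_face 0.73 ((329.53961181640625, 216.4113311767578), (9.382440567016602, 65.15584564208984), 87.51044464111328)
green n 6
green n 0
dot [226.  231.5] [nan nan] [nan nan nan]
red n 183
red n 0
((228.10958862304688, 225.54110717773438), (10.650744438171387, 18.96066665649414), 20.556045532226562) ((0.0, 0.0), (0.0, 0.0), 0.0) red c [nan nan nan]
mug [0.50409308 0.48069582 0.06098635]
detergent [0.60109427 0.3112998  0.09659517]<stdin>:16: RuntimeWarning: Mean of empty slice.
  ret = um.true_divide(
<stdin>:20: RuntimeWarning: Mean of empty slice.
```

Request:
jog_arm([
  [[0,0,-1.5],8.3,0],
  [[0,0,-1.5],8.4,0],
  [[-2.4,5.7,0],0,0],
  [[-2.4,5.7,0],0,0],
  [[-2.4,5.7,0],0,0],
  [[-2.4,5.7,0],0,0],
  [[-2.4,5.7,0],0,0],
  [[-2.4,5.7,0],0,0],
  [[-2.4,5.7,0],0,0],
  [[-2.4,5.7,0],0,0],
  [[-2.4,5.7,0],0,0],
  [[-2.4,5.7,0],0,0],
], newtons=20)

```text
time_s: 3.65
tcp_pos: [0.4344, -0.0747, 0.2572]
eef_rot: [180.0, 0.1, 180.0]
contact_force: [1.1, -0.7, 1.0]
gripper_width: 0.0004
gripper_force: 0.0
```

Request:
jog_arm([
  [[0,3.5,2],0,0],
  [[0,3.5,4],0,0],
  [[0,0,5],0,0],
  [[0,0,5],0,0],
  [[0,0,3.5],0,0],
  [[0,0,2.2],0,0],
  [[0,0,0],0,0],
])

```text
time_s: 4.53
tcp_pos: [0.4329, -0.0073, 0.0385]
eef_rot: [-179.9, -0.2, 180.0]
contact_force: [0.2, -0.4, 0.7]
gripper_width: 0.0004
gripper_force: 0.0
```

```bash
python3 - <<'E'
from h import *
s=get_state();print(s["tcp_pos"],s["contact_force"],s["time_s"])
E
```

```text
[ 0.43291547 -0.00726157  0.038464  ] [ 0.24932511 -0.44467492  0.73899338] 4.525
```

Request:
jog_arm([
  [[-1.5,0,0],0,0],
  [[-1.5,0,0],0,0],
  [[-0.5,0,0],0,0],
  [[-0.5,0,0],0,0],
  [[-0.5,0,0],0,0],
  [[-0.5,0,0],0,0],
  [[-0.5,0,0],0,0],
  [[-0.5,0,0],0,0],
])

```text
time_s: 5.52
tcp_pos: [0.4929, -0.0069, 0.0393]
eef_rot: [-180.0, -0.1, 180.0]
contact_force: [-5.1, 3.2, 1.8]
gripper_width: 0.0004
gripper_force: 2.3
```

Request:
jog_arm([
  [[-0.5,0,0],0,0],
  [[-0.5,0,0],0,0],
  [[-0.5,0,0],0,0],
  [[-0.5,0,0],0,0],
  [[-0.5,0,0],0,0],
  [[-0.5,0,0],0,0],
  [[-0.5,0,0],0,0],
  [[-0.3,0,0],0,0],
])

```text
time_s: 6.52
tcp_pos: [0.5309, -0.0068, 0.039]
eef_rot: [-180.0, -0.1, 180.0]
contact_force: [-3.7, 2.5, -0.3]
gripper_width: 0.0004
gripper_force: 2.2
```

Force noise is small; now 2 mm steps.

Request:
jog_arm([
  [[-0.2,0,0],0,0],
  [[-0.2,0,0],0,0],
  [[-0.2,0,0],0,0],
  [[-0.2,0,0],0,0],
])

```text
time_s: 7.02
tcp_pos: [0.5388, -0.0068, 0.039]
eef_rot: [-180.0, -0.1, 180.0]
contact_force: [-4.7, 2.9, 0.1]
gripper_width: 0.0005
gripper_force: 2.1
```

Request:
jog_arm([
  [[-0.2,0,0],0,0],
  [[0,0,0],0,0],
])

```text
time_s: 7.28
tcp_pos: [0.5411, -0.0069, 0.0391]
eef_rot: [-180.0, -0.1, 180.0]
contact_force: [-3.5, 2.7, -0.5]
gripper_width: 0.0005
gripper_force: 1.9
```

Request:
jog_arm([
  [[-0.15,0,0],0,0],
  [[0,0,0],0,0],
])

```text
time_s: 7.52
tcp_pos: [0.5427, -0.0069, 0.0392]
eef_rot: [-180.0, -0.1, 180.0]
contact_force: [-3.5, 3.7, -2.2]
gripper_width: 0.0008
gripper_force: 2.0
```

Request:
jog_arm([
  [[-0.2,0,0],0,0],
  [[0,0,0],0,0],
])

```text
time_s: 7.78
tcp_pos: [0.5449, -0.007, 0.0393]
eef_rot: [-180.0, -0.1, 180.0]
contact_force: [-3.4, 1.9, -2.4]
gripper_width: 0.0004
gripper_force: 1.9
```

Request:
jog_arm([
  [[-0.15,0,0],0,0],
  [[0,0,0],0,0],
])

```text
time_s: 8.02
tcp_pos: [0.5467, -0.007, 0.0394]
eef_rot: [-180.0, -0.0, 180.0]
contact_force: [-4.6, 1.3, -3.6]
gripper_width: 0.0004
gripper_force: 2.0
```

Request:
jog_arm([
  [[-0.15,0,0],0,0],
  [[0,0,0],0,0],
])

```text
time_s: 8.28
tcp_pos: [0.5484, -0.007, 0.0395]
eef_rot: [-180.0, -0.0, 180.0]
contact_force: [-3.7, 0.6, -1.9]
gripper_width: 0.0004
gripper_force: 1.9
```

Request:
jog_arm([
  [[-0.15,0,0],0,0],
  [[0,0,0],0,0],
])

```text
time_s: 8.52
tcp_pos: [0.5497, -0.007, 0.0395]
eef_rot: [-180.0, -0.0, 180.0]
contact_force: [-4.6, -0.2, -1.8]
gripper_width: 0.0002
gripper_force: 2.5
```

Request:
jog_arm([
  [[-0.1,0,0],0,0],
  [[0,0,0],0,0],
])

```text
time_s: 8.78
tcp_pos: [0.5502, -0.007, 0.0395]
eef_rot: [-180.0, -0.1, 180.0]
contact_force: [-6.8, 2.6, -0.9]
gripper_width: 0.0005
gripper_force: 3.3
```

Request:
jog_arm([
  [[-0.1,0,0],0,0],
  [[0,0,0],0,0],
])

```text
time_s: 9.02
tcp_pos: [0.5508, -0.007, 0.0394]
eef_rot: [-180.0, -0.1, 180.0]
contact_force: [-8.6, 1.6, 0.6]
gripper_width: 0.0005
gripper_force: 4.2
```

Request:
jog_arm([
  [[-0.1,0,0],0,0],
  [[0,0,0],0,0],
])

```text
time_s: 9.28
tcp_pos: [0.5514, -0.007, 0.0394]
eef_rot: [-180.0, -0.2, 180.0]
contact_force: [-9.7, 2.4, 2.3]
gripper_width: 0.0004
gripper_force: 5.0
```

Drawer is against the stop (force climbs with no slide). Back off, rise, go over the red switch.

Request:
jog_arm([
  [[0.5,0,0],0,0],
  [[2.5,0,0],0,0],
  [[3,0,-2],0,0],
  [[2,0,-5.5],0,0],
  [[2,0,-5.5],0,0],
  [[1,1,-5.5],0,0],
  [[0,4,-4.5],0,0],
  [[0,6,-3],0,0],
  [[0,6,0],0,0],
  [[0,6,0],0,0],
  [[0,4.5,0],8,0],
  [[0,4,0],8,0],
])

```text
time_s: 10.78
tcp_pos: [0.4497, 0.3066, 0.2992]
eef_rot: [179.8, 0.2, 163.8]
contact_force: [0.5, 0.0, 0.3]
gripper_width: 0.0005
gripper_force: 0.0
```

```bash
cat >> h.py <<'E'
from scipy.spatial.transform import Rotation as Ro
def wrist():
    s=get_state();p=capture("wrist");T=np.eye(4);T[:3,:3]=Ro.from_euler("xyz",s["eef_rot"],degrees=True).as_matrix();T[:3,3]=s["tcp_pos"]
    p["world_from_camera"]=T@np.array(p["hand_eye"]);return s,p
E
python3 - <<'E'
from h import *
t=capture("top");cv2.imwrite("pics/top2.png",t["pixels"])
for n in("drawer_face","lint_unit"):
    m=regions_of(t,n)[0]["pixels"];a=np.argwhere(m);print(n,a.min(0),a.max(0))
s,p=wrist();print(s["tcp_pos"],s["eef_rot"],s["contact_force"]);cv2.imwrite("pics/w1.png",p["pixels"]);np.savez("w1.npz",M=p["world_from_camera"],K=p["mtx"])
for n in("dry_switch","dry_rocker","detergent"):
    for r in regions_of(p,n)[:1]:
        a=np.argwhere(r["pixels"])[:,::-1].astype(np.float32)
        print(n,r["confidence"],r["pixel"],cv2.boxPoints(cv2.minAreaRect(a)).round().tolist())
E
```

```text
drawer_face [189 297] [199 361]
lint_unit [127 290] [199 366]
[0.44977791 0.30610845 0.29803253] [1.79883284e+02 1.03490411e-01 1.64054349e+02] [ 0.0676593  -0.3985325  -0.66897246]
dry_switch 0.95 [320.3, 162.4] [[283.0, 110.0], [360.0, 110.0], [360.0, 229.0], [283.0, 229.0]]
dry_rocker 0.57 [320.3, 175.2] [[306.0, 151.0], [338.0, 151.0], [338.0, 201.0], [306.0, 201.0]]
detergent 0.75 [356.3, 228.4] [[336.0, 234.0], [336.0, 224.0], [372.0, 224.0], [372.0, 234.0]]
```

View pics/w1.png

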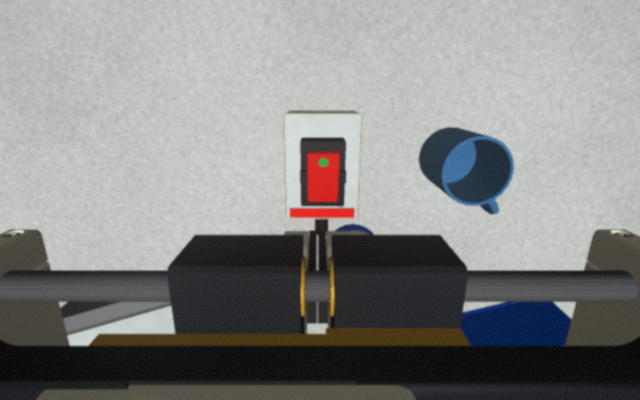

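The wrist picture shows the switch upright and square to the image: box corners at (285,111) and (361,111), rocker at columns 307–339 and rows 152–205, dot at (323,162). The drawer front is now at row 199, so it moved 66 mm, as expected.

```bash
python3 - <<'E'
from h import *
d=np.load("w1.npz");p={"world_from_camera":d["M"],"mtx":d["K"]}
A,B=atz(p,(285,111),.06),atz(p,(361,111),.06);C,D=atz(p,(286,217),.06),atz(p,(360,217),.06)
print(A,B,C,D,"w",np.linalg.norm(A-B),"l",np.linalg.norm(A-C))
y=-np.deg2rad(16);ux=np.array([np.cos(y),np.sin(y),0]);m=(A+B)/2
o=m+.065*ux;print("origin from near edge",o,"from 4",(A+B+C+D)/4, "yaw",np.degrees(np.arctan2(*(((C+D)-(A+B))[[1,0]]))),np.degrees(np.arctan2(*((B-A)[[0,1]]*[-1,1]))))
print("cam",d["M"][:3,3])
for z in(.095,.107,.119):
    e=atz(p,(323,152),z);f=atz(p,(323,162),z);print(z,"edge rel",(e-o)@ux,(f-o)@ux,"w",np.linalg.norm(atz(p,(307,160),z)-atz(p,(339,160),z)))
s=get_state();t=o-.026*ux;v=t-s["tcp_pos"];a=Ro.from_euler("xyz",s["eef_rot"],degrees=True).as_matrix().T@v;print("target",t,"tool shift cm",a*100)
E
```

```text
[0.38989705 0.28723258 0.06      ] [0.41355583 0.37003402 0.06      ] [0.5126659  0.24986173 0.06      ] [0.537969   0.33817144 0.06      ] w 0.08611513875136892 l 0.12833071018365771
origin from near edge [0.46420845 0.31071687 0.06      ] from 4 [0.46352194 0.31132494 0.06      ] yaw -15.647075301624552 -15.946183114263619
cam [0.37638026 0.32784534 0.4554421 ]
0.095 edge rel -0.024393287427012335 -0.013511186831903263 w 0.034438629300609445
0.107 edge rel -0.02654910105971596 -0.016029292239689453 w 0.03329208300362564
0.119 edge rel -0.028704914692419637 -0.018547397647475698 w 0.03214553670664179
target [0.43921564 0.31788344 0.06      ] tool shift cm [ 1.37939225  1.09579632 23.82456728]
```

Request:
jog_arm([
  [[1.5,1.1,3],0,0],
  [[0,0,5],0,0],
  [[0,0,4.5],0,0],
  [[0,0,3],0,0],
  [[0,0,1.3],0,0],
  [[0,0,0],0,0],
])

```text
time_s: 11.88
tcp_pos: [0.4376, 0.318, 0.1297]
eef_rot: [-180.0, 0.0, 163.9]
contact_force: [0.4, -0.4, -0.4]
gripper_width: 0.0006
gripper_force: 0.0
```

Request:
jog_arm([
  [[0,0,0.3],0,0],
  [[0,0,0.3],0,0],
  [[0,0,0],0,0],
])

```text
time_s: 12.25
tcp_pos: [0.4374, 0.3186, 0.1238]
eef_rot: [180.0, 0.0, 164.0]
contact_force: [-0.8, 0.4, 0.2]
gripper_width: 0.0005
gripper_force: 0.0
```

Request:
jog_arm([
  [[0,0,0.2],0,0],
  [[0,0,0.2],0,0],
  [[0,0,0],0,0],
])

```text
time_s: 12.62
tcp_pos: [0.4372, 0.3183, 0.1193]
eef_rot: [-180.0, -0.0, 164.0]
contact_force: [0.3, -0.1, -0.2]
gripper_width: 0.0004
gripper_force: 0.0
```

Request:
jog_arm([
  [[0,0,0.15],0,0],
  [[0,0,0.15],0,0],
  [[0,0,0],0,0],
])

```text
time_s: 13.0
tcp_pos: [0.4373, 0.3183, 0.1163]
eef_rot: [-180.0, -0.0, 164.0]
contact_force: [0.2, 0.1, -0.6]
gripper_width: 0.0003
gripper_force: 0.0
```

Request:
jog_arm([
  [[0,0,0.15],0,0],
  [[0,0,0.15],0,0],
  [[0,0,0],0,0],
])

```text
time_s: 13.38
tcp_pos: [0.4373, 0.3184, 0.1134]
eef_rot: [-180.0, -0.0, 164.0]
contact_force: [-0.3, -0.1, -0.8]
gripper_width: 0.0006
gripper_force: 0.0
```

Request:
jog_arm([
  [[0,0,0.15],0,0],
  [[0,0,0.15],0,0],
  [[0,0,0],0,0],
])

```text
time_s: 13.75
tcp_pos: [0.4371, 0.3187, 0.111]
eef_rot: [180.0, -0.0, 164.0]
contact_force: [-3.5, -0.6, 6.7]
gripper_width: 0.0008
gripper_force: 3.1
```

Request:
jog_arm([
  [[0,0,0.15],0,0],
  [[0,0,0],0,0],
])

```text
time_s: 14.0
tcp_pos: [0.437, 0.3187, 0.1094]
eef_rot: [180.0, -0.0, 164.0]
contact_force: [-4.3, 0.7, 5.4]
gripper_width: 0.0005
gripper_force: 2.5
```

Request:
jog_arm([
  [[0,0,0.15],0,0],
  [[0,0,0],0,0],
])

```text
time_s: 14.25
tcp_pos: [0.4373, 0.3187, 0.1077]
eef_rot: [180.0, -0.0, 164.0]
contact_force: [-2.7, 0.8, 2.7]
gripper_width: 0.0004
gripper_force: 1.5
```

Request:
jog_arm([
  [[0,0,0.15],0,0],
  [[0,0,0.1],0,0],
  [[0,0,0],0,0],
])

```text
time_s: 14.62
tcp_pos: [0.4373, 0.3181, 0.1047]
eef_rot: [-180.0, -0.0, 164.0]
contact_force: [0.7, 0.3, -0.1]
gripper_width: 0.0002
gripper_force: 0.0
```

Request:
jog_arm([
  [[0,0,0.15],0,0],
  [[0,0,0],0,0],
])

```text
time_s: 14.88
tcp_pos: [0.4373, 0.3182, 0.1033]
eef_rot: [-180.0, -0.0, 164.0]
contact_force: [-0.4, 0.1, 0.7]
gripper_width: 0.0008
gripper_force: 0.0
```

Request:
jog_arm([
  [[0,0,0.15],0,0],
  [[0,0,0],0,0],
])

```text
time_s: 15.12
tcp_pos: [0.4373, 0.3183, 0.1019]
eef_rot: [-180.0, -0.0, 164.0]
contact_force: [0.2, 0.1, -0.6]
gripper_width: 0.0004
gripper_force: 0.0
```

Resistance is gone, so it probably snapped over. Rise and check.

Request:
jog_arm([
  [[0,0,-1],0,0],
  [[0,0,-4],0,0],
  [[0,0,-5],0,0],
  [[0,0,-5],0,0],
  [[0,0,-5],0,0],
  [[0,0,0],0,0],
])

```text
time_s: 15.88
tcp_pos: [0.4388, 0.3197, 0.3075]
eef_rot: [179.5, 0.2, 164.0]
contact_force: [-0.2, -0.2, -1.0]
gripper_width: 0.0004
gripper_force: 0.0
```

```bash
python3 - <<'E'
from h import *
s,p=wrist();q=capture("top");print(s["tcp_pos"],s["contact_force"])
a=cv2.resize(p["pixels"][90:250,240:540],(750,400));b=cv2.imread("pics/w1.png")[90:250,240:540]
c=np.hstack([p["pixels"][100:230,270:370],b[10:140,30:130]]);c=cv2.resize(c,None,fx=3,fy=3)
cv2.imwrite("pics/w2.png",c)
for n in("drawer_face","detergent","softener","dosing_cup","lint_brush","mug","starch_can","fan_rocker"):
    r=regions_of(q,n); print(n,r[0]["pixel"] if r else None)
E
```

```text
[0.43876207 0.31965335 0.30749113] [-0.18186337 -0.19366007 -0.99134518]
drawer_face [331.6, 195.5]
detergent [229.1, 179.5]
softener [427.4, 177.6]
dosing_cup [303.4, 149.6]
lint_brush [332.8, 132.1]
mug [173.5, 195.0]
starch_can [474.6, 209.9]
fan_rocker [411.1, 238.5]
```

View pics/w2.png

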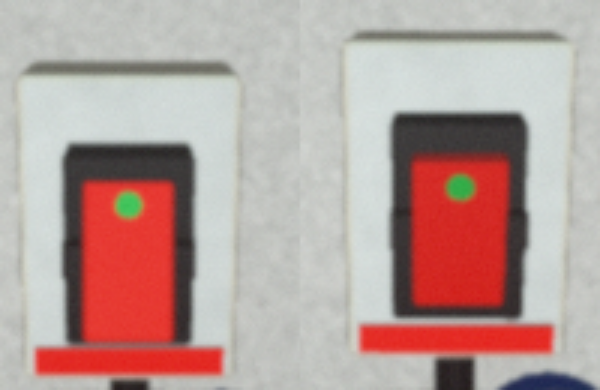

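The new view (left) shows the rocker tipped the other way: its ON end is down, the taper is reversed and the face is brighter. The mug's pixel changed only because the arm now covers part of it. Handing in.

```bash
python3 -c "
from h import *
print(close_job())"
```

```text
the job is handed in; nothing more can be done
None
```

I pushed the drawer home against its stop first, then tipped the red rocker until it snapped on. No force reading went above about 11 N, the loose things showed no sign of having moved, and I handed the job in at about 16 s; no verdict came back.

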